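Close up a lamp battery housing and bring it under the punch

ROBOT

A 6-joint arm with a two-finger parallel gripper is mounted at the origin on the work surface. World frame = base frame: x ahead of the robot, y to its left, z up, the work surface at z = 0. Lengths are in m, angles in rad, forces in N, time in s.
With the tool pointing down it reaches from about 0.35 to 0.975 m from the base axis. Payload 4.9 kg.
Tool frame: the origin (TCP) lies at the very end of the fingers, on their centre line; the grasp point (between the pads) lies manip.grip_point_offset behind it (manip.grip_point_offset is the distance from the TCP to the grasp point, in m); z points along the fingers, y is the direction in which the jaws open and shut (so a half turn about z gives the same grasp; the last joint's range is limited). The gripper opens to 85 mm and grips with 20 to 120 N. Pads are 22 mm wide; open, the fingers measure 114 mm over their backs; the gripper's body (76 mm by 85 mm) begins 54 mm behind the grasp point. The pads swing forward as they close: fully open they stand 13 mm farther back than shut.
Start: joints at [1.113, 0.053, 1.613, -0, 1.476, -0.119], TCP at [0.208, 0.589, 0.231] pointing down, gripper open.
Joint ranges: [-3.01, 3.01], [-1.01, 2.22], [0.06, 2.58], [-1.02, 4.17], [0.09, 2.62], [-3.14, 3.14]. Speed limits (rad/s): [2.57, 2.57, 3.14, 3.14, 3.14, 3.14].

INTERFACE

Orientations are given as a unit quaternion [w, x, y, z].
In Python, from plant import status, grab_frame, camera_params, ticket, boxes_of, outline_of, manip gives the robot as it stands. The module is installed in compiled form; this text tells all that it offers.
- The arm moves only by the tool play_rows, never from a script. Its argument "deltas" is a list of rows, each a list of 2 entries, a list of its own where there are three numbers: the shift along the world's x, y, z in m, then the turn about the world's z in rad. A call has 1 to 5 rows; each row is the pose to reach, as a shift and turn from the pose commanded when the call began; what a row does not reach only later rows make up. A row lasts 1/8 s, in which the tool goes at most 62.5 mm and 10.7 degrees, less where a joint would pass 70% of its speed; a pose out of reach is approached as far as the arm can. A call with a gripper value outside its range is refused whole. "grip" is the opening, from -1 (shut) to 1 (fully open), set as the call begins (left out, the last holds). The fingers move at their own pace and stop on an object; the grip force is fixed at half the most. Time passes only in rows, so rows that repeat a pose let the fingers close. It gives the time, the measured TCP pose, the force and the opening at its end, in the units of the state.
- status.state(): the state, without advancing time (a new reading comes with each control period).
- grab_frame(name): name is "scene" or "top"; returns (picture, depth): 420x560x3 uint8, blue, green, red; 420x560 float32, m along the optical axis (not along the pixel's ray), 0 where there is no reading.
- camera_params(name): a dict with "mtx" (3x3 intrinsics, pixels), "world_from_camera" (4x4, takes a point from camera to world coordinates). Camera axes: x right, y up, looking along -z (the intrinsics and any distortion apply to the point x, -y, -z); pixel columns grow to the right and rows downward; lengths in m; the calibration is good to about 2 mm. A picture is of the moment at which its call begins. camera_params takes no time and is no camera call.
- ticket.job_done(): hands the job in, once; it reports no verdict.
Trained networks look in the newest picture that a camera, given by its name, has taken for a name from the list of things; names that differ only in an ending like _2 or _b are one class to them, and where a whole thing is asked for, a point or a joint stands for the part that bears it (a point fixed in the world has none). Each returns a list of dicts, best first, with "confidence" (0 to 1); they miss things now and then, are a little off and sometimes report something else, mostly with a low value. They report only what shows in the picture. A call takes as long as a camera call. They do not tell look-alikes from the thing itself.
- boxes_of(camera, name): "box" ([left, top, right, bottom] in pixels, round what is visible of it).
- outline_of(camera, name): "region" (420x560 bool, what is visible of it) and "box" ([left, top, right, bottom] in pixels, round what is visible of it).
The state is a dict: "time": time; "joint_pos": joint angles; "joint_vel": joint speeds; "joint_efforts": joint torques, N m; "tool_pos": TCP position; "tool_rot": TCP orientation; "contact_force": force on the tool from outside, world axes, zero at the start; "ft_torque": the same for the moment, N m; "gripper_width": opening from 0.0 (shut) to 1.0 (fully open).
Only numpy, scipy, OpenCV 4.12 (cv2) and the standard library are available. Lean on these libraries where they do the work, as an engineer would, in place of code of your own. Each camera call takes 0.05 s, during which the arm holds its last target.

TASK

Set the battery pack gently down flat in the open lamp battery housing on the sliding jig, lay the cover flush on the housing with its marked end towards the punch, and swing the toggle clamp down until its pad presses on the cover. Then slide the jig's sled along until the round spot on the cover is right under the punch point, let go, and leave the lens, grommet and spring clips where they lie.

Things in the scene. Friction and masses are not known exactly. Their poses are not given: they have to be found in the camera images.
- jig: Fixed jig: dark steel base 180 x 460 mm; differs in place and yaw each start. Origin on the shelf under the middle of the slide's centre line; x away from the robot, y along the slide to the punch end. Grey punch column (40 x 40, 195 mm tall) at x 100, y 160 mm; its slanting arm (32 mm wide, underside 165 mm up) reaches to 16 mm past x 0, y 89 mm; a 26 mm spindle hangs there down to 120 mm, then an 8 mm punch.
- punch_tip (a point): The point of the fixed punch, pointing down: at x = 0, y = 89, z = 96 mm in the jig frame, 10 mm above the top of a seated cover.
- sled (a joint): Aluminium sled (135 x 200 mm plate, top 30 mm above the shelf) sliding along the jig's y; metres, 0 to 0.18, growing towards the punch; starts at 0 to 0.06. About 3 N of friction; it stays where left. With a well seated cover the spot is under the punch at about 0.145, short of the end stop.
- post_top (a point): Centre of the top of the sled's upright round steel post, 18 mm diameter, 110 mm tall, top 140 mm above the shelf; a handle to push or pinch for sliding. It stands on the slide centre line 115 mm from the housing's centre, at the end away from the punch.
- housing: Open-topped grey plastic battery housing fixed on the sled, 78 (x) x 110 (y) x 52 mm tall outside, walls 5 mm, floor 5 mm (inside 68 x 100 mm, 47 mm deep). Origin at the centre of its underside, 30 mm above the shelf, on the slide centre line; axes as the jig's.
- housing_floor (a point): Centre of the housing's inner floor, 35 mm above the shelf; axes as the jig's.
- housing_rim (a point): Centre of the housing's mouth, level with the rim, 82 mm above the shelf; axes as the jig's.
- pack: Loose black battery pack, about 0.28 kg: body 46 (x) x 84 (y) x 18 mm tall, with an upright grip rib on top, 10 (x) x 36 (y) mm, rising 26 mm to 44 mm in all. Origin at the centre of its underside, z up. It fits the housing with its long side (y) along the housing's long side, either way round.
- cover: Loose grey cover, 0.12 kg: plate 78 (x) x 110 (y) x 4 mm on four tapered bosses 6 mm tall; upright grip rib mid-top, 12 (x) x 40 (y) mm, rising 24 mm to 34 mm above the origin. Origin at the centre, level with the boss ends; y towards the marked end. Bosses drop inside the housing's walls with 3 mm play; seated, origin 76 mm and plate top 86 mm above the shelf.
- cover_under (a point): Centre of the cover plate's underside, 6 mm above the cover's origin; meets housing_rim when the cover is on.
- spot (a point): Centre of the flat dark round spot, 12 mm across, on top of the cover near its one marked end: 44 mm from the middle along the cover's y, 10 mm above its origin.
- clamp (a joint): Black steel toggle clamp on the sled, 14 mm square bar with a round grip, hinged on the far side of the housing about the jig's y. Radians: 0 = bar level, pointing to jig -x across the cover, pad just on a seated cover; grows as it rises; starts leaning back at 1.75 to 1.95; range -0.05 to 2.1. Stiff hinge (0.15 N m): stays where left while steep, sinks slowly by its weight once below about 0.6.
- clamp_hinge (a point): The clamp's turning axis: 60 mm in x and -38 mm in y from the housing's centre, 108 mm above the shelf; axes as the jig's.
- clamp_grip (a point): Centre of the clamp's round rubber grip (16 mm diameter, reaching 27 mm further to the bar's end and 38 mm back), 130 mm from the hinge axis; x points back along the bar to the hinge.
- clamp_pad: The round rubber pad (18 mm) under the clamp's bar, 60 mm from the hinge. Origin at the centre of its lower face, which is 22 mm below the bar's axis; lands on the cover's unmarked end, 38 mm from its middle.
- lens: Bystander: clear acrylic lens, 64 mm disc, 12 mm thick. Origin under its centre.
- grommet: Bystander: red rubber grommet, 34 mm ring, 12 mm tall. Origin under its centre.
- clip_a: Bystander: bent steel spring clip, 45 x 14 x 18 mm. Origin under its centre.
- clip_b: Bystander: a second spring clip like the first.
Mind the look-alikes: they are no part of the job. There is more than one size of the pack; the one meant has the size given above. Several things have the shape of the cover; the one meant has the colours described above.

How it is judged:
By the outcome, as a careful person would: the job done as asked, in the order asked, and still so for the second after the job is handed in, with the robot touching nothing.
It also fails if it takes over 72 s, if anything falls off the work surface, if the arm or the gripper's body presses on something with over 40 N, if the wrist force passes 120 N, or if a joint passes its speed limit or range.

## Working session

There is one attempt and no reset: what is moved stays moved. The work goes in short steps, Python scripts to look and compute and a tool call to move; the robot and the scene stay as the last step left them, time stands still between calls to the robot, and variables do not carry over. Pictures are saved under pics/ and viewed, and the job is handed in when it is done.

Besides the shell and the picture viewer there is one more tool, called after "Emit:" as name([rows], argument=value, ...), one row to a line, values as JSON. play_rows: Moves the arm, as the interface text tells. Its arguments: {"type":"object","properties":{"deltas":{"type":"array"},"grip":{"type":"number"}},"required":["deltas"]}

```bash
mkdir -p pics; ls; cat > h.py <<'E'
import numpy as np, cv2
from plant import status, grab_frame, camera_params, ticket, boxes_of, outline_of, manip
def cloud(name,depth):
    P=camera_params(name);K=np.array(P["mtx"]);T=np.array(P["world_from_camera"])
    h,w=depth.shape;u,v=np.meshgrid(np.arange(w),np.arange(h))
    x=(u-K[0,2])/K[0,0]*depth;y=(v-K[1,2])/K[1,1]*depth
    p=np.stack([x,-y,-depth],-1)
    W=p@T[:3,:3].T+T[:3,3];W[depth==0]=np.nan
    return W
def proj(name,pts):
    P=camera_params(name);K=np.array(P["mtx"]);T=np.array(P["world_from_camera"])
    c=(np.atleast_2d(pts)-T[:3,3])@T[:3,:3];c=c*[1,-1,-1]
    q=c@K.T;return q[:,:2]/q[:,2:]
E
python3 - <<'E'
from h import *
print(status.state()); print(manip.grip_point_offset)
for n in("top","scene"):
    p,d=grab_frame(n);cv2.imwrite(f"pics/{n}0.png",p);np.save(f"{n}0.npy",d);print(camera_params(n))
    for k in("pack","cover","housing","clamp","sled"):
        print(n,k,[(np.round(b["box"]),round(b["confidence"],2)) for b in boxes_of(n,k)])
E
```

```text
pics
{'time': 0.0, 'joint_pos': array([ 1.11298703e+00,  5.33878800e-02,  1.61429503e+00,  3.29022651e-05,
        1.47595348e+00, -1.18983507e-01]), 'joint_vel': array([ 3.35919797e-04,  1.98468142e-03, -1.05790997e-03,  2.83469403e-04,
       -8.42281138e-05,  1.48374112e-04]), 'joint_efforts': array([-2.19455447e-03, -3.93679869e+01, -3.70180500e+01, -3.28662063e-04,
        7.15381073e-03, -1.44332273e-05]), 'tool_pos': array([0.2074472 , 0.58892178, 0.23004315]), 'tool_rot': array([-3.06334086e-04,  1.68605145e-01,  9.85683144e-01, -9.75008492e-04]), 'contact_force': array([ 0.40021393, -0.0042864 , -0.2901636 ]), 'ft_torque': array([ 0.02744469, -0.02842594, -0.01434556]), 'gripper_width': 0.9992697262028805}
0.0187
{'mtx': array([[502.40605288,   0.        , 272.75829025],
       [  0.        , 502.40605288, 206.14421189],
       [  0.        ,   0.        ,   1.        ]]), 'world_from_camera': array([[-0.02578978,  0.98847499, -0.14917129,  0.30299988],
       [-0.99957639, -0.02348531,  0.0171897 ,  0.00851268],
       [ 0.01348825,  0.14955142,  0.98866194,  1.26489871],
 
[... 565 characters left out ...]
'world_from_camera': array([[ 0.54025472, -0.56388789,  0.62462412,  1.08722646],
       [ 0.84125827,  0.37976537, -0.38478927, -0.37288033],
       [-0.0202326 ,  0.73335443,  0.67954538,  0.79292835],
       [ 0.        ,  0.        ,  0.        ,  1.        ]])}
scene pack [(array([ 71., 243., 136., 279.]), 0.95), (array([ 99., 288., 142., 331.]), 0.94)]
scene cover [(array([337., 174., 379., 200.]), 0.97), (array([298., 152., 333., 177.]), 0.86)]
scene housing [(array([261., 242., 329., 306.]), 0.56)]
scene clamp [(array([295., 236., 315., 288.]), 0.62), (array([279., 210., 304., 230.]), 0.45)]
scene sled [(array([229., 238., 346., 344.]), 0.74), (array([337., 173., 380., 198.]), 0.36)]
```

View pics/top0.png

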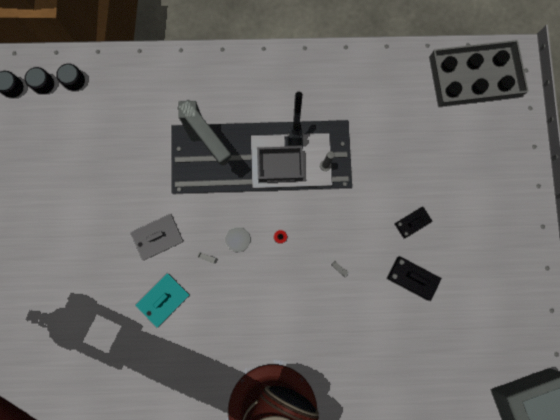

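View pics/scene0.png

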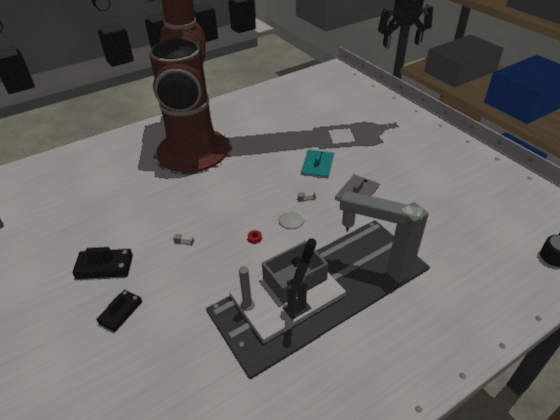

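The top view shows the jig at about (262,157) with the punch towards the left (+y). There are two black packs at (413,222) and (414,278), and a grey and a teal cover at (157,237) and (162,300). Next I'll measure them.

```bash
cat > m.py <<'E'
from h import *
def rect(pts):
    (c,s,a)=cv2.minAreaRect((pts[:,:2]*1000).astype(np.float32))
    return np.round(c,1),np.round(s,1),round(a,1)
E
python3 - <<'E'
from m import *
W={n:cloud(n,np.load(f"{n}0.npy")) for n in("top","scene")}
def big(n,box,zmin,zmax,label):
    l,t,r,b=box;p=W[n][t:b,l:r].reshape(-1,3);p=p[(p[:,2]>zmin)&(p[:,2]<zmax)]
    if len(p)>4: print(n,label,len(p),rect(p),"medz",np.round(np.median(p[:,2]),4), "mean",np.round(p.mean(0)*1000,1))
t=W["top"]
for pt in [(100,200),(400,100),(230,340),(360,500)]: print("table z",t[pt])
boxes={"small pack":(390,200,440,245),"big pack":(380,250,450,305),"grey":(120,205,195,270),"teal":(128,265,198,335)}
for k,b in boxes.items():
    big("top",b,.006,.1,k+" all"); big("top",b,.012,.024,k+" body"); big("top",b,.028,.06,k+" rib")
big("top",(160,110,365,205),.004,.02,"base")
big("top",(235,120,345,200),.025,.036,"sled plate")
big("top",(240,130,320,190),.074,.09,"rim")
big("top",(315,140,345,180),.12,.16,"post")
sb={"L":(65,235,145,285),"S":(90,282,150,336),"grey":(330,168,385,208),"teal":(295,145,338,182)}
for k,b in sb.items():
    big("scene",b,.006,.1,k+" all");big("scene",b,.028,.06,k+" rib")
big("scene",(220,235,350,350),.074,.088,"rim")
big("scene",(232,260,256,300),.13,.15,"post")
E
python3 - <<'E'
import cv2
a=cv2.imread('pics/top0.png')
cv2.imwrite('pics/topz.png',cv2.resize(a[80:320,120:450],None,fx=2.4,fy=2.4,interpolation=cv2.INTER_CUBIC))
E
```

```text
table z [0.77948926 0.17001094 0.00167452]
table z [0.03475184 0.41152822 0.00272347]
table z [ 4.28718047e-01 -1.82204650e-01 -7.19347860e-05]
table z [ 0.10017103 -0.55885178  0.00231847]
top small pack all 651 (array([ 444.1, -372.8]), array([108.9, 112.3]), 88.7) medz 0.0189 mean [ 441.6 -363.3   20.7]
top small pack body 530 (array([ 442.4, -365. ]), array([46. , 86.2]), 29.5) medz 0.0185 mean [ 441.6 -363.5   18.5]
top small pack rib 67 (array([ 442.2, -364.3]), array([ 9.7, 37.3]), 30.0) medz 0.0449 mean [ 441.5 -362.7   43.7]
top big pack all 1364 (array([ 305.2, -365.7]), array([171.2, 130.8]), 88.6) medz 0.026 mean [ 302.8 -353.2   28.4]
top big pack body 297 (array([ 303.2, -355.6]), array([116.1,  64.8]), 60.3) medz 0.0225 mean [ 300.8 -348.7   21.7]
top big pack rib 285 (array([ 303.3, -353.6]), array([112.3,  63.1]), 60.9) medz 0.0298 mean [ 303.8 -352.    34.7]
top grey all 1457 (array([421.8, 280.2]), array([187.3, 159.4]), 87.6) medz 0.0112 mean [421.  279.2  12.5]
top grey body 481 (array([421.4, 279.5]), array([ 77.2, 109.6]), 23.9) medz 0.0135 mean [419.8 280.   1
[... 1223 characters left out ...]
ray([11.5, 37.2]), 31.3) medz 0.042 mean [ 446.5 -366.7   39.7]
scene grey all 540 (array([400. , 287.5]), array([134. , 124.7]), 50.5) medz 0.012 mean [416.7 288.6  14.8]
scene grey rib 61 (array([424.4, 277.2]), array([12.5, 41.2]), 21.9) medz 0.0345 mean [425.5 277.2  34.3]
scene teal all 677 (array([267.2, 264.5]), array([ 78.1, 116.2]), 44.0) medz 0.0116 mean [272.2 260.2  13.3]
scene teal rib 49 (array([268.4, 263.4]), array([12.6, 44.3]), 44.8) medz 0.0346 mean [270.  262.2  34.2]
scene rim 683 (array([607.2, -66.3]), array([114.9, 181.2]), 1.0) medz 0.082 mean [595.2 -46.3  81. ]
scene post 88 (array([ 590.5, -147.8]), array([17.7, 16.7]), 8.3) medz 0.1407 mean [ 592.8 -148.7  139.3]
```

View pics/topz.png

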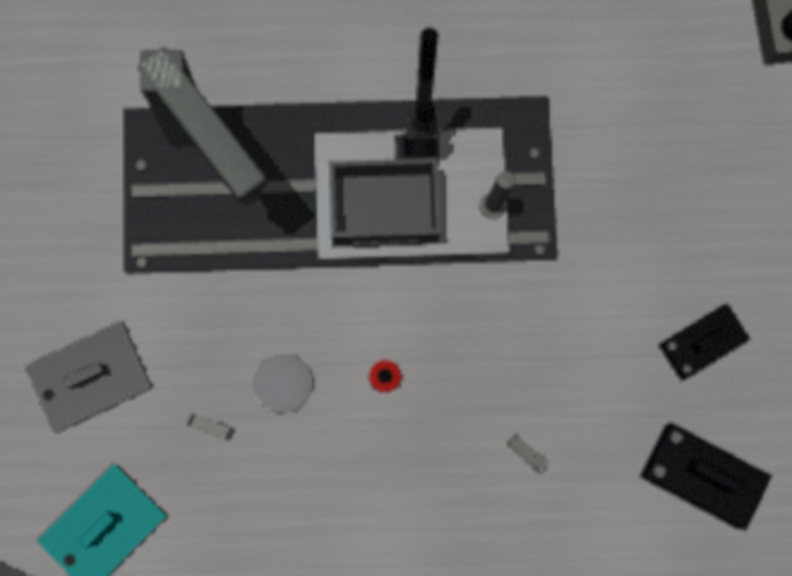

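```bash
python3 - <<'E'
from m import *
W=cloud("top",np.load("top0.npy"));S=cloud("scene",np.load("scene0.npy"))
p=W.reshape(-1,3)
def sel(p,x0,x1,y0,y1,z0,z1):
    m=(p[:,0]>x0)&(p[:,0]<x1)&(p[:,1]>y0)&(p[:,1]<y1)&(p[:,2]>z0)&(p[:,2]<z1);return p[m]
for nm,p in(("top",W.reshape(-1,3)),("scene",S.reshape(-1,3))):
    b=sel(p,.45,.75,-.26,.3,.007,.016)
    print(nm,"base",rect(b),len(b))
    b=sel(p,.45,.75,-.26,.3,.025,.036);print("plate",rect(b))
    b=sel(p,.45,.636,-.1,.05,.076,.088);print("rim",rect(b),b[:,:2].min(0),b[:,:2].max(0))
    b=sel(p,.5,.7,-.2,-.12,.134,.146);print("post",rect(b))
    b=sel(p,.45,.72,.0,.3,.150,.26);print("arm",rect(b),b[:,2].max())
    b=sel(p,.5,.72,.0,.2,.09,.125);print("low spindle",len(b),b.mean(0) if len(b) else '')
    b=sel(p,.6,.78,-.12,-.03,.10,.3);print("clamp",len(b),b.min(0),b.max(0))
    for z in np.arange(.1,.3,.02):
        c=b[(b[:,2]>z)&(b[:,2]<z+.02)]
        if len(c): print(round(z,2),c.mean(0).round(4))
E
```

```text
top base (array([599.8,  19.6]), array([297.3, 558.1]), 0.3) 6545
plate (array([604.8,  16.3]), array([135.9, 355.3]), 0.4)
rim (array([588.4, -31.3]), array([ 80.1, 110.1]), 0.8) [ 0.54788766 -0.08666912] [0.62891182 0.02352769]
post (array([ 587.8, -146.1]), array([16.2, 16. ]), 10.5)
arm (array([636.8, 144.8]), array([167.8,  51.7]), 31.6) 0.20337507815899558
low spindle 42 [0.66014778 0.17448618 0.10853481]
clamp 415 [ 0.63729047 -0.08554952  0.10072413] [ 0.696779   -0.05210015  0.26306435]
0.1 [ 0.6459 -0.0683  0.114 ]
0.12 [ 0.6471 -0.0673  0.1275]
0.14 [ 0.6516 -0.0625  0.143 ]
0.16 [ 0.6521 -0.0677  0.1737]
0.18 [ 0.6606 -0.0687  0.1876]
0.2 [ 0.6704 -0.0681  0.2093]
0.22 [ 0.677  -0.0674  0.2301]
0.24 [ 0.6847 -0.0678  0.2524]
0.26 [ 0.6889 -0.0687  0.2616]
scene base (array([584.1,  41.6]), array([262.9, 518.5]), 0.5) 8729
plate (array([622.1,  15.4]), array([370.3, 142.8]), 84.0)
rim (array([589.5, -32.6]), array([ 80.5, 112.4]), 0.3) [ 0.54898633 -0.08864552] [0.62999106 0.02335737]
post (array([ 590.5, -147.8]), array([17.7, 16.7]), 8.3)
arm (array([639.8, 142.3]), array([166.2,  52.1]), 31.8) 0.19967141507205877
low spindle 355 [0.6880576  0.15650432 0.10805501]
clamp 697 [ 0.63986547 -0.08877376  0.10009191] [ 0.70007423 -0.05247208  0.26294932]
0.1 [ 0.6558 -0.0753  0.1122]
0.12 [ 0.6584 -0.0741  0.1298]
0.14 [ 0.6643 -0.0742  0.1501]
0.16 [ 0.662  -0.0744  0.172 ]
0.18 [ 0.6697 -0.0738  0.1876]
0.2 [ 0.6815 -0.0745  0.2094]
0.22 [ 0.6873 -0.0748  0.23  ]
0.24 [ 0.693  -0.0732  0.2521]
0.26 [ 0.6905 -0.0705  0.2611]
```

Emit:
play_rows([
  [[0.035,-0.048,0],-0.14],
  [[0.07,-0.096,0],-0.28],
  [[0.105,-0.144,0],-0.42],
  [[0.14,-0.192,0],-0.56],
  [[0.18,-0.24,0],-0.708],
], grip=0)

```text
time: 1.23
tool_pos: [0.3885, 0.348, 0.2316]
tool_rot: [0.0, 0.502, 0.865, 0.0]
contact_force: [0.8, -0.1, -0.5]
gripper_width: 0.503
```

```bash
python3 - <<'E'
from m import *
W=cloud("top",np.load("top0.npy"))
img=cv2.imread("pics/top0.png")
# base ends: dark colour in strip rows 125-190
g=img.max(2)
for r in (128,135,150,165,172,178,183):
    c=np.where(g[r]<90)[0]; c=c[(c>150)&(c<370)]
    print(r,c.min(),c.max(),W[r,c.min()].round(4),W[r,c.max()].round(4))
for c in (180,200,235,340,345):
    r=np.where(g[:,c]<90)[0]; r=r[(r>100)&(r<210)]
    print(c,r.min(),r.max(),W[r.min(),c].round(4),W[r.max(),c].round(4))
p=W.reshape(-1,3);m=(p[:,0]>.5)&(p[:,0]<.72)&(p[:,1]>0.05)&(p[:,1]<.3)&(p[:,2]>.18);a=p[m]
print("arm miny",a[a[:,1].argmin()],"minx",a[a[:,0].argmin()])
print(img[237-10,145],img[248,150])
E
```

```text
128 171 348 [0.7015 0.2434 0.0127] [ 0.6908 -0.2126  0.0157]
135 171 348 [nan nan nan] [ 0.6739 -0.2128  0.0098]
150 172 349 [0.6429 0.2404 0.014 ] [ 0.6331 -0.2129  0.013 ]
165 172 350 [0.6052 0.2414 0.0073] [ 0.5944 -0.2141  0.0096]
172 172 351 [0.5853 0.2401 0.0144] [ 5.780e-01 -2.174e-01  2.000e-04]
178 172 351 [0.5708 0.2409 0.0094] [ 0.5599 -0.2146  0.0116]
183 172 351 [0.5586 0.2415 0.0061] [ 0.5469 -0.2139  0.012 ]
180 102 193 [0.7018 0.1891 0.1978] [0.5305 0.2195 0.0158]
200 113 192 [0.703  0.1551 0.1192] [0.5328 0.1699 0.0109]
235 123 191 [0.7134 0.079  0.0066] [0.5331 0.0813 0.0117]
340 120 188 [ 0.7171 -0.1951  0.0021] [ 0.535  -0.1857  0.0097]
345 120 187 [ 0.7143 -0.2069  0.0097] [ 0.5375 -0.1987  0.0087]
arm miny [0.58262133 0.08118398 0.1834532 ] minx [0.56435695 0.10450673 0.19557715]
[93 92 94] [94 93 95]
```

Emit:
play_rows([
  [[0.02,-0.06,0],0],
  [[0.035,-0.12,0],0],
  [[0.045,-0.18,0],0],
  [[0.055,-0.24,-0.01],0],
  [[0.055,-0.3,-0.02],0],
])

```text
time: 1.85
tool_pos: [0.443, 0.0474, 0.2116]
tool_rot: [0.001, 0.5, 0.866, 0.0]
contact_force: [0.4, 0.2, 1.1]
gripper_width: 0.502
```

Emit:
play_rows([
  [[0,-0.06,0],0],
  [[0,-0.12,-0.02],0],
  [[0,-0.18,-0.04],0],
  [[0,-0.24,-0.06],0],
  [[0,-0.3,-0.08],0],
])

```text
time: 2.48
tool_pos: [0.4426, -0.2499, 0.1321]
tool_rot: [0.001, 0.5, 0.866, 0.0]
contact_force: [0.9, -0.1, 0.5]
gripper_width: 0.5
```

Emit:
play_rows([
  [[0,-0.06,-0.01],0],
  [[0,-0.11,-0.025],0],
  [[0,-0.1145,-0.05],0],
  [[0,-0.1145,-0.05],0],
])

```text
time: 2.98
tool_pos: [0.4412, -0.3615, 0.0798]
tool_rot: [-0.002, 0.5, 0.866, 0.001]
contact_force: [0.5, -0.2, -0.7]
gripper_width: 0.5
```

Emit:
play_rows([
  [[0,0,-0.02],0],
  [[0,0,-0.04],0],
  [[0,0,-0.05],0],
  [[0,0,-0.058],0],
  [[0,0,-0.058],0],
])

```text
time: 3.6
tool_pos: [0.4425, -0.3618, 0.0236]
tool_rot: [-0.001, 0.5, 0.866, 0.0]
contact_force: [0.6, -0.6, 0.4]
gripper_width: 0.501
```

Emit:
play_rows([
  [[0.0005,-0.0035,-0.002],0],
  [[0.0005,-0.0035,-0.002],0],
])

```text
time: 3.85
tool_pos: [0.4436, -0.3664, 0.0228]
tool_rot: [0.001, 0.5, 0.866, -0.0]
contact_force: [-0.0, -0.6, 0.1]
gripper_width: 0.496
```

Emit:
play_rows([
  [[0,0,0],0],
  [[0,0,0],0],
  [[0,0,0],0],
  [[0,0,0],0],
], grip=-1)

```text
time: 4.35
tool_pos: [0.4432, -0.3659, 0.0225]
tool_rot: [0.0, 0.5, 0.866, -0.0]
contact_force: [-0.3, -1.1, 2.2]
gripper_width: 0.098
```

Emit:
play_rows([
  [[0,0,0.02],0],
  [[0,0,0.06],0],
  [[0,0,0.11],0],
  [[0,0.02,0.155],0],
  [[0,0.06,0.16],-0.1],
])

```text
time: 4.97
tool_pos: [0.4452, -0.3075, 0.1886]
tool_rot: [0.005, 0.544, 0.839, -0.001]
contact_force: [1.3, 0.8, -3.3]
gripper_width: 0.096
```

Emit:
play_rows([
  [[0.02,0.055,0],-0.1],
  [[0.045,0.11,0],-0.2],
  [[0.07,0.16,0],-0.3],
  [[0.1,0.21,0],-0.415],
  [[0.12,0.25,0],-0.415],
])

```text
time: 5.6
tool_pos: [0.5638, -0.0533, 0.1831]
tool_rot: [0.0, 0.704, 0.711, 0.0]
contact_force: [-0.1, 0.2, -2.4]
gripper_width: 0.101
```

```bash
python3 - <<'E'
from m import *
print(status.state()["tool_pos"],status.state()["tool_rot"],status.state()["gripper_width"])
p,d=grab_frame("scene");np.save("s1.npy",d);cv2.imwrite("pics/s1.png",cv2.resize(p[150:360,200:440],None,fx=3,fy=2.8,interpolation=cv2.INTER_CUBIC))
E
```

```text
[ 0.56380054 -0.05329708  0.18307445] [1.28563069e-04 7.03654850e-01 7.10541834e-01 3.72046072e-04] 0.10060109344013843
```

View pics/s1.png

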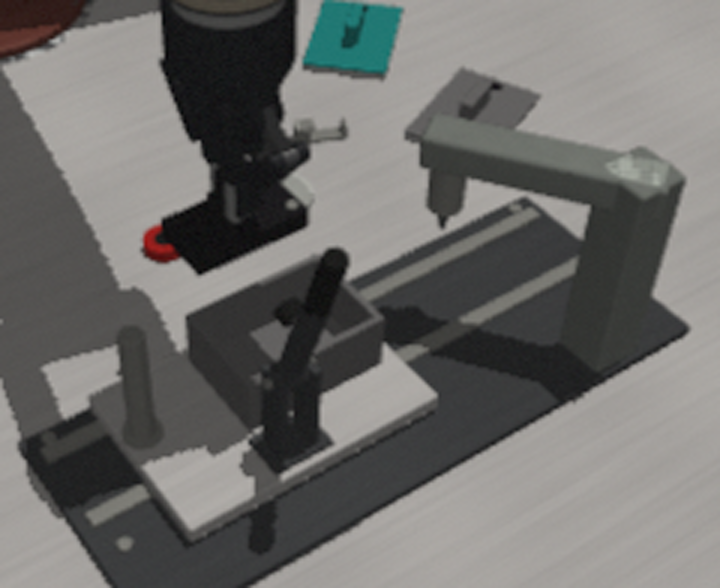

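Emit:
play_rows([
  [[0.022,0.021,0],0],
  [[0.022,0.021,0],0],
  [[0.022,0.021,-0.03],0],
  [[0.022,0.021,-0.06],0],
  [[0.022,0.021,-0.06],0],
])

```text
time: 6.28
tool_pos: [0.5822, -0.0349, 0.1193]
tool_rot: [-0.003, 0.704, 0.71, -0.002]
contact_force: [0.6, 0.2, -2.4]
gripper_width: 0.102
```

Emit:
play_rows([
  [[0,0,0],0],
  [[0,0,0],0],
])

```text
time: 6.52
tool_pos: [0.5863, -0.0352, 0.1245]
tool_rot: [0.001, 0.704, 0.71, 0.001]
contact_force: [-0.1, -0.3, -2.4]
gripper_width: 0.096
```

Emit:
play_rows([
  [[0,0.002,-0.015],0],
  [[0,0.002,-0.03],0],
  [[0,0.002,-0.045],0],
  [[0,0.002,-0.055],0],
  [[0,0.002,-0.061],0],
])

```text
time: 7.15
tool_pos: [0.5847, -0.0326, 0.06]
tool_rot: [-0.001, 0.704, 0.71, -0.0]
contact_force: [-0.4, 0.5, -1.9]
gripper_width: 0.096
```

Emit:
play_rows([
  [[0,0,-0.002],0],
  [[0,0,-0.004],0],
  [[0,0,-0.004],0],
])

```text
time: 7.52
tool_pos: [0.5856, -0.0328, 0.0577]
tool_rot: [0.0, 0.704, 0.71, 0.0]
contact_force: [-1.2, 0.4, -2.3]
gripper_width: 0.105
```

Emit:
play_rows([
  [[0,0,-0.001],0],
  [[0,0,-0.001],0],
  [[0,0,-0.001],0],
])

```text
time: 7.9
tool_pos: [0.5857, -0.0328, 0.0575]
tool_rot: [0.0, 0.704, 0.71, 0.0]
contact_force: [-3.0, 0.4, 4.9]
gripper_width: 0.102
```

Emit:
play_rows([
  [[0,0,0],0],
  [[0,0,0],0],
  [[0,0,0],0],
], grip=-0.45)

```text
time: 8.28
tool_pos: [0.5853, -0.0327, 0.0561]
tool_rot: [0.0, 0.704, 0.71, 0.0]
contact_force: [-0.2, -0.6, 1.0]
gripper_width: 0.272
```

Emit:
play_rows([
  [[0,0,0.02],0],
  [[0,0,0.05],0],
  [[0,0,0.1],0],
  [[-0.04,0.03,0.15],0],
  [[-0.08,0.08,0.15],0.1],
])

```text
time: 8.9
tool_pos: [0.5123, 0.0414, 0.2125]
tool_rot: [0.004, 0.668, 0.745, 0.003]
contact_force: [0.9, 0.7, 0.4]
gripper_width: 0.272
```

Emit:
play_rows([
  [[-0.05,0.02,0],0.08],
  [[-0.085,0.07,0],0.16],
  [[-0.089,0.13,-0.02],0.24],
  [[-0.089,0.19,-0.06],0.312],
  [[-0.089,0.237,-0.1],0.312],
], grip=0)

```text
time: 9.52
tool_pos: [0.422, 0.2738, 0.1137]
tool_rot: [0.002, 0.543, 0.84, 0.002]
contact_force: [0.7, 0.2, -0.0]
gripper_width: 0.498
```

Emit:
play_rows([
  [[0,0,-0.03],0],
  [[0,0,-0.06],0],
  [[0,0,-0.06],0],
])

```text
time: 9.9
tool_pos: [0.4194, 0.2707, 0.0504]
tool_rot: [-0.001, 0.544, 0.839, -0.002]
contact_force: [-0.3, -0.7, 0.4]
gripper_width: 0.501
```

```bash
python3 - <<'E'
from m import *
s=status.state();print(s["tool_pos"],s["tool_rot"])
p,d=grab_frame("top")
W=cloud("top",d).reshape(-1,3)
m=(abs(W[:,0]-.589)<.03)&(abs(W[:,1]+.032)<.045)&(W[:,2]<.095)
w=W[m]
for a,b in((.03,.04),(.045,.06),(.07,.09)):
    q=w[(w[:,2]>a)&(w[:,2]<b)]
    if len(q)>4: print(a,len(q),rect(q),np.median(q[:,2]),q[:,2].std())
cv2.imwrite("pics/t2.png",cv2.resize(p[80:260,120:360],None,fx=3,fy=3,interpolation=cv2.INTER_CUBIC))
E
```

```text
[0.41935248 0.27066707 0.05037295] [-0.00116672  0.54360401  0.83933906 -0.00180678]
0.03 126 (array([591.9, -32.5]), array([88.9, 53.8]), 89.9) 0.036395216659916074 0.002346068538648168
0.045 533 (array([584.8, -31.9]), array([47.4, 83.4]), 0.7) 0.05408010176472655 0.00255554899398281
0.07 74 (array([584.4, -32.4]), array([34.2, 12. ]), 87.9) 0.07915889684739319 0.0028045102486075756
```

View pics/t2.png

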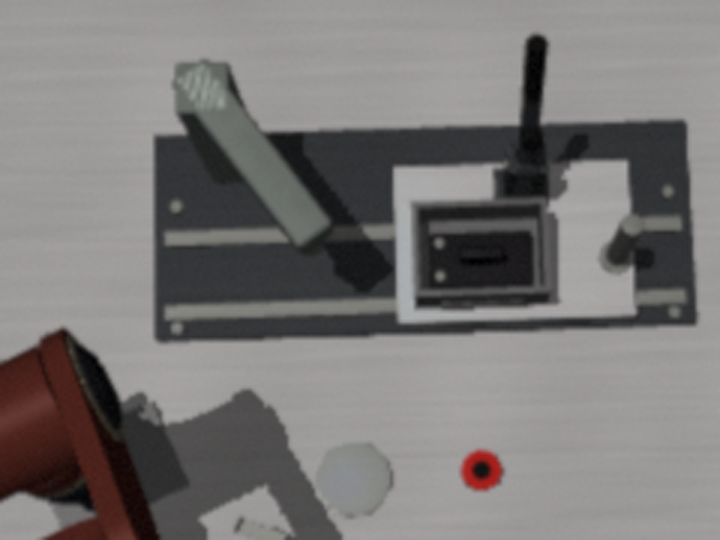

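Emit:
play_rows([
  [[0.0035,0.0075,0],0],
  [[0.0035,0.0075,0],0],
  [[0.0035,0.0075,0],0],
])

```text
time: 10.32
tool_pos: [0.4252, 0.279, 0.0528]
tool_rot: [0.0, 0.544, 0.839, 0.001]
contact_force: [-0.3, -0.2, 1.0]
gripper_width: 0.497
```

Emit:
play_rows([
  [[0,0,-0.015],0],
  [[0,0,-0.028],0],
  [[0,0,-0.035],0],
  [[0,0,-0.035],0],
])

```text
time: 10.82
tool_pos: [0.4236, 0.2783, 0.0154]
tool_rot: [-0.001, 0.544, 0.839, -0.001]
contact_force: [-0.7, 0.2, 0.7]
gripper_width: 0.503
```

Emit:
play_rows([
  [[0,0,-0.002],0],
  [[0,0,-0.002],0],
])

```text
time: 11.08
tool_pos: [0.4247, 0.2788, 0.015]
tool_rot: [0.0, 0.544, 0.839, 0.0]
contact_force: [0.0, -0.2, -0.1]
gripper_width: 0.504
```

Emit:
play_rows([
  [[0,0,0],0],
  [[0,0,0],0],
  [[0,0,0],0],
  [[0,0,0],0],
], grip=-1)

```text
time: 11.58
tool_pos: [0.425, 0.2789, 0.0152]
tool_rot: [0.0, 0.544, 0.839, 0.001]
contact_force: [1.4, 0.3, 0.4]
gripper_width: 0.118
```

Emit:
play_rows([
  [[0,0,0.02],0],
  [[0,0,0.06],0],
  [[0,0,0.11],0],
  [[0,-0.02,0.15],0],
  [[0,-0.07,0.15],-0.1],
])

```text
time: 12.2
tool_pos: [0.4265, 0.2096, 0.169]
tool_rot: [0.002, 0.585, 0.811, 0.003]
contact_force: [-0.2, -0.5, -1.2]
gripper_width: 0.126
```

Emit:
play_rows([
  [[0,-0.055,0],-0.1],
  [[0,-0.11,0],-0.2],
  [[0,-0.17,0],-0.312],
  [[0.02,-0.22,0],-0.312],
  [[0.05,-0.24,0],-0.312],
])

```text
time: 12.82
tool_pos: [0.4739, -0.0337, 0.1642]
tool_rot: [-0.0, 0.705, 0.709, -0.0]
contact_force: [1.6, 0.2, -1.6]
gripper_width: 0.126
```

Emit:
play_rows([
  [[0.05,0,0],0],
  [[0.085,0,0],0],
  [[0.112,0,0],0],
  [[0.112,0,0],0],
  [[0.112,0,0],0],
])

```text
time: 13.45
tool_pos: [0.5854, -0.0311, 0.1638]
tool_rot: [-0.001, 0.704, 0.71, -0.001]
contact_force: [-0.3, -0.2, -1.6]
gripper_width: 0.126
```

```bash
python3 - <<'E'
from m import *
s=status.state();print(s["tool_pos"],s["tool_rot"],2*np.degrees(np.arctan2(s["tool_rot"][2],s["tool_rot"][1]))-90)
p,d=grab_frame("scene")
np.save("s3.npy",d);cv2.imwrite("pics/s3r.png",p)
cv2.imwrite("pics/s3.png",cv2.resize(p[150:360,200:440],None,fx=3,fy=2.8,interpolation=cv2.INTER_CUBIC))
E
```

```text
[ 0.58535116 -0.03111001  0.16380344] [-9.29871151e-04  7.03880363e-01  7.10317626e-01 -6.63720718e-04] 0.5216037565253089
```

View pics/s3.png

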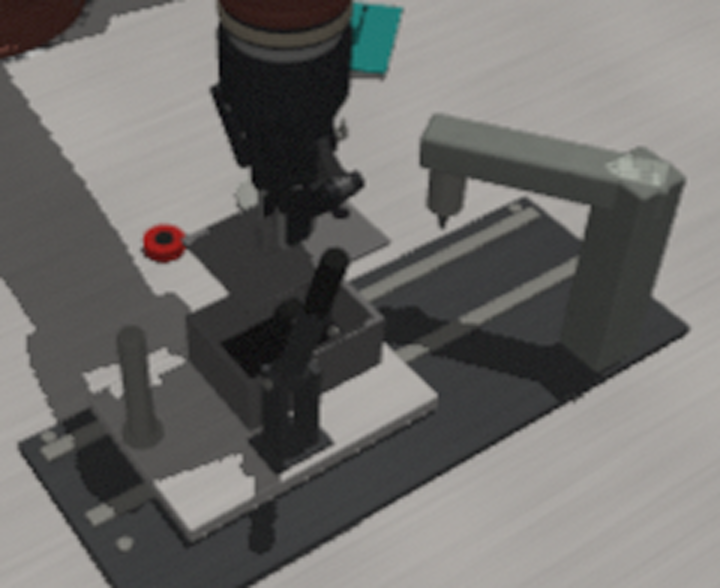

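```bash
python3 - <<'E'
from m import *
W=cloud("scene",np.load("s3.npy")).reshape(-1,3)
m=(W[:,0]>.53)&(W[:,0]<.632)&(W[:,1]>-.12)&(W[:,1]<.06)&(W[:,2]>.152)&(W[:,2]<.166)
q=W[m];print(len(q),rect(q),q.min(0),q.max(0))
# plane fit
m2=m&(abs(W[:,1]+.031)>.02);q=W[m2];A=np.c_[q[:,:2]-[.586,-.031],np.ones(len(q))];c=np.linalg.lstsq(A,q[:,2],rcond=None)[0];print(c)
E
```

```text
1205 (array([586. , -30.8]), array([ 79.9, 110.6]), 0.5) [ 0.54625052 -0.08630915  0.15502968] [0.62623164 0.02466316 0.16545394]
[-0.0048745   0.00058424  0.15970374]
```

Emit:
play_rows([
  [[0.0035,-0.0015,-0.02],0],
  [[0.0035,-0.0015,-0.04],0],
  [[0.0035,-0.0015,-0.055],0],
  [[0.0035,-0.0015,-0.055],0],
  [[0.0035,-0.0015,-0.055],0],
])

```text
time: 14.12
tool_pos: [0.5902, -0.0329, 0.11]
tool_rot: [0.0, 0.704, 0.71, 0.0]
contact_force: [0.4, 0.1, -0.8]
gripper_width: 0.124
```

```bash
python3 - <<'E'
from m import *
s=status.state();print(s["tool_pos"],s["contact_force"])
p,d=grab_frame("scene")
W=cloud("scene",d).reshape(-1,3)
z=s["tool_pos"][2]-.0052
m=(W[:,0]>.53)&(W[:,0]<.635)&(W[:,1]>-.12)&(W[:,1]<.06)&(abs(W[:,2]-z)<.007)
q=W[m];print(len(q),rect(q),q.min(0),q.max(0))
E
```

```text
[ 0.59021176 -0.03285293  0.10997345] [ 0.36150588  0.1316786  -0.75242674]
903 (array([590.9, -32. ]), array([ 79.1, 110.9]), 0.2) [ 0.55139936 -0.08742098  0.10161954] [0.63054965 0.02349908 0.11079773]
```

Emit:
play_rows([
  [[-0.001,0,-0.005],0],
  [[-0.001,0,-0.01],0],
  [[-0.001,0,-0.013],0],
  [[-0.001,0,-0.016],0],
  [[-0.001,0,-0.018],0],
])

```text
time: 14.8
tool_pos: [0.5889, -0.0328, 0.0915]
tool_rot: [-0.0, 0.704, 0.71, -0.0]
contact_force: [0.2, -0.3, -2.0]
gripper_width: 0.12
```

Emit:
play_rows([
  [[0,0,-0.001],0],
  [[0,0,-0.002],0],
  [[0,0,-0.002],0],
])

```text
time: 15.18
tool_pos: [0.589, -0.0328, 0.0914]
tool_rot: [-0.0, 0.704, 0.71, -0.0]
contact_force: [-5.0, 0.5, 7.3]
gripper_width: 0.128
```

Emit:
play_rows([
  [[0,0,0],0],
  [[0,0,0],0],
  [[0,0,0],0],
], grip=-0.4)

```text
time: 15.55
tool_pos: [0.5889, -0.0328, 0.0895]
tool_rot: [-0.0, 0.704, 0.71, 0.0]
contact_force: [-0.9, -0.2, 0.3]
gripper_width: 0.304
```

Emit:
play_rows([
  [[0,0,0.015],0],
  [[0,0,0.05],0],
  [[0,0,0.1],0],
  [[-0.03,0,0.16],0],
  [[-0.06,0,0.21],0.15],
])

```text
time: 16.18
tool_pos: [0.5286, -0.0328, 0.3025]
tool_rot: [0.001, 0.647, 0.762, 0.0]
contact_force: [0.7, -0.3, 0.5]
gripper_width: 0.301
```

```bash
python3 - <<'E'
from m import *
s=status.state();print(s["tool_pos"],s["contact_force"])
p,d=grab_frame("scene");cv2.imwrite("pics/s4.png",cv2.resize(p[150:360,200:440],None,fx=3,fy=2.8,interpolation=cv2.INTER_CUBIC))
W=cloud("scene",d).reshape(-1,3)
m=(W[:,0]>.53)&(W[:,0]<.632)&(W[:,1]>-.12)&(W[:,1]<.06)&(abs(W[:,2]-.086)<.007)
q=W[m];print(len(q),rect(q),q.min(0),q.max(0))
q=W[m&(W[:,0]<.625)&(W[:,0]>.555)];A=np.c_[q[:,:2]-[.589,-.031],np.ones(len(q))];print(np.linalg.lstsq(A,q[:,2],rcond=None)[0])
E
```

```text
[ 0.5285645  -0.03281093  0.30252751] [ 0.72978446 -0.2693867   0.46567674]
1149 (array([589.9, -32.4]), array([ 80.3, 112. ]), 1.2) [ 0.54862701 -0.08890648  0.07909621] [0.63002137 0.02412684 0.09263301]
[-0.00366795  0.00805694  0.08735066]
```

View pics/s4.png

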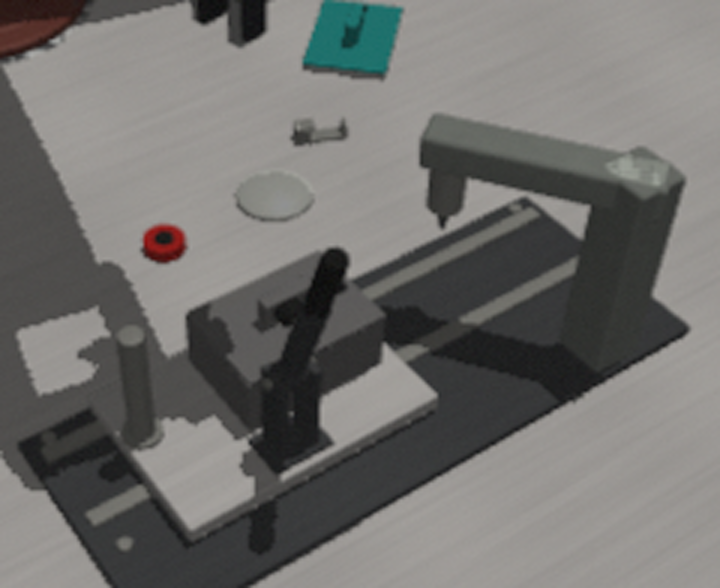

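Emit:
play_rows([
  [[0,0,0.01],0.18],
  [[0.02,0,0.01],0.36],
  [[0.06,-0.01,0.01],0.54],
  [[0.11,-0.02,0.01],0.72],
  [[0.16,-0.037,0.01],0.9],
], grip=-1)

```text
time: 16.85
tool_pos: [0.6907, -0.0698, 0.311]
tool_rot: [0.001, 0.25, 0.968, 0.0]
contact_force: [-0.2, 0.6, 0.4]
gripper_width: 0.003
```

Emit:
play_rows([
  [[0.03,0,0],0.18],
  [[0.06,0,0],0.36],
  [[0.06,0,0],0.512],
  [[0.06,0,0],0.512],
])

```text
time: 17.35
tool_pos: [0.7494, -0.0698, 0.31]
tool_rot: [0.0, 0.001, 1.0, -0.0]
contact_force: [-1.2, -0.7, -0.1]
gripper_width: 0.002
```

Emit:
play_rows([
  [[0,0,-0.04],0],
  [[0,0,-0.083],0],
  [[0,0,-0.083],0],
  [[-0.02,0,-0.083],0],
  [[-0.035,0,-0.083],0],
])

```text
time: 17.98
tool_pos: [0.7146, -0.07, 0.2301]
tool_rot: [0.002, 0.001, 1.0, -0.0]
contact_force: [0.9, 0.5, -0.3]
gripper_width: 0.0
```

Emit:
play_rows([
  [[-0.01,0,0],0],
  [[-0.02,0,0],0],
  [[-0.03,0,0],0],
  [[-0.04,0,0],0],
  [[-0.045,0,0],0],
])

```text
time: 18.6
tool_pos: [0.6683, -0.0698, 0.2261]
tool_rot: [-0.0, 0.0, 1.0, 0.0]
contact_force: [1.7, 0.5, 1.0]
gripper_width: 0.001
```

```bash
python3 - <<'E'
from m import *
s=status.state();print(s["tool_pos"],s["contact_force"])
p,d=grab_frame("scene");cv2.imwrite("pics/s5.png",cv2.resize(p[150:360,200:440],None,fx=3,fy=2.8,interpolation=cv2.INTER_CUBIC))
E
```

```text
[ 0.66834326 -0.06981342  0.22613357] [1.70447101 0.52351557 0.96054573]
```

View pics/s5.png

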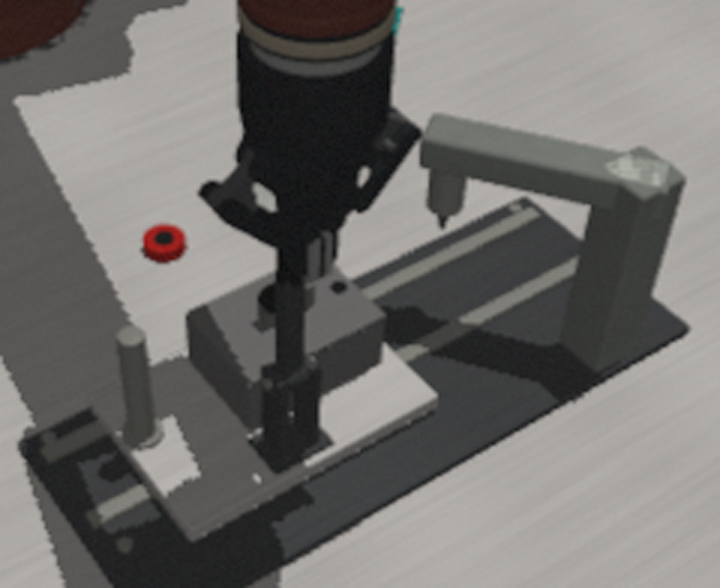

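Emit:
play_rows([
  [[-0.016,0,0],0],
  [[-0.031,0,0],0],
  [[-0.046,0,-0.004],0],
  [[-0.061,0,-0.01],0],
  [[-0.074,0,-0.018],0],
])

```text
time: 19.27
tool_pos: [0.5943, -0.0699, 0.2085]
tool_rot: [-0.0, -0.0, 1.0, -0.0]
contact_force: [0.7, -0.7, 1.1]
gripper_width: 0.001
```

Emit:
play_rows([
  [[-0.013,0,-0.009],0],
  [[-0.024,0,-0.021],0],
  [[-0.034,0,-0.033],0],
  [[-0.042,0,-0.047],0],
  [[-0.048,0,-0.061],0],
])

```text
time: 19.9
tool_pos: [0.5464, -0.0697, 0.1462]
tool_rot: [-0.0, -0.0, 1.0, 0.0]
contact_force: [0.5, -1.3, 1.1]
gripper_width: -0.002
```

Emit:
play_rows([
  [[-0.003,0,-0.01],0],
  [[-0.005,0,-0.018],0],
  [[-0.006,0,-0.023],0],
  [[-0.006,0,-0.023],0],
])

```text
time: 20.4
tool_pos: [0.541, -0.0697, 0.124]
tool_rot: [-0.0, -0.0, 1.0, 0.0]
contact_force: [-0.4, 0.3, -0.0]
gripper_width: 0.007
```

```bash
python3 - <<'E'
from m import *
s=status.state();print(s["tool_pos"],s["contact_force"])
p,d=grab_frame("scene");cv2.imwrite("pics/s6.png",cv2.resize(p[150:360,200:440],None,fx=3,fy=2.8,interpolation=cv2.INTER_CUBIC))
E
```

```text
[ 0.54103655 -0.0697402   0.12400614] [-0.38781466  0.26935962 -0.02951712]
```

View pics/s6.png

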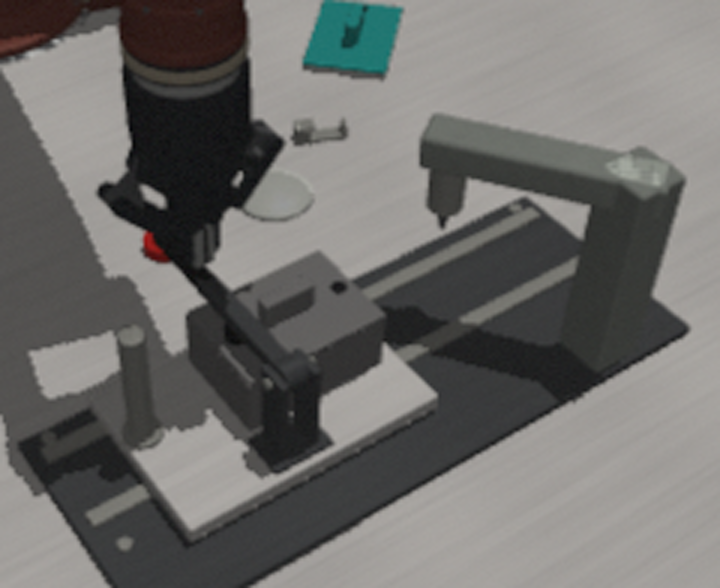

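Clamp is nearly level over the unmarked end, with the spot at (338,287) facing the punch. Pressing it home now.

Emit:
play_rows([
  [[0,0,-0.004],0],
  [[0,0,-0.007],0],
  [[0,0,-0.009],0],
  [[0,0,-0.009],0],
])

```text
time: 20.95
tool_pos: [0.5412, -0.0698, 0.1159]
tool_rot: [-0.0, -0.0, 1.0, -0.0]
contact_force: [-2.4, 0.2, 3.2]
gripper_width: -0.0
```

Emit:
play_rows([
  [[0,0,-0.0015],0],
  [[0,0,-0.003],0],
  [[0,0,-0.003],0],
])

```text
time: 21.32
tool_pos: [0.5413, -0.0699, 0.1155]
tool_rot: [-0.0, -0.0, 1.0, -0.0]
contact_force: [-10.1, 1.9, 16.1]
gripper_width: -0.001
```

Emit:
play_rows([
  [[0,0,0.03],0],
  [[0,-0.01,0.075],0],
  [[0.025,-0.045,0.085],0],
  [[0.048,-0.078,0.085],0],
  [[0.048,-0.078,0.085],0],
], grip=-1)

```text
time: 21.95
tool_pos: [0.59, -0.1497, 0.1972]
tool_rot: [0.0, 0.001, 1.0, -0.0]
contact_force: [0.3, 0.0, 0.1]
gripper_width: -0.001
```

Emit:
play_rows([
  [[0,0,0],0],
  [[0,0,0],0],
], grip=0)

```text
time: 22.2
tool_pos: [0.5886, -0.1469, 0.1969]
tool_rot: [-0.0, -0.001, 1.0, 0.0]
contact_force: [0.2, -0.0, -0.6]
gripper_width: 0.422
```

```bash
python3 - <<'E'
from m import *
s=status.state();print(s["tool_pos"],s["contact_force"])
p,d=grab_frame("scene");np.save("s7.npy",d);cv2.imwrite("pics/s7.png",cv2.resize(p[150:360,200:440],None,fx=3,fy=2.8,interpolation=cv2.INTER_CUBIC))
W=cloud("scene",d).reshape(-1,3)
m=(W[:,0]>.53)&(W[:,0]<.632)&(W[:,1]>-.055)&(W[:,1]<.06)&(abs(W[:,2]-.086)<.005)
q=W[m];print(q.min(0),q.max(0),np.median(q[:,2]))
b=(W[:,0]>.5)&(W[:,0]<.64)&(W[:,1]>-.1)&(W[:,1]<-.055)&(W[:,2]>.1)&(W[:,2]<.14);q=W[b];print("bar",np.polyfit(q[:,0],q[:,2],1),q.min(0),q.max(0),len(q))
m=(W[:,0]>.55)&(W[:,0]<.63)&(W[:,1]>-.17)&(W[:,1]<-.12)&(W[:,2]>.134)&(W[:,2]<.146);print(rect(W[m]))
E
```

```text
[ 0.58857261 -0.14687116  0.19693981] [ 0.15603118 -0.02563018 -0.62275777]
[ 0.54967514 -0.05207381  0.08104714] [0.62995349 0.02445027 0.09099025] 0.08733150193581773
bar [-0.00450197  0.11733607] [ 0.50537208 -0.08427667  0.10049054] [ 0.63980821 -0.05738816  0.11962347] 456
(array([ 591.2, -148. ]), array([16.8, 17.6]), 53.9)
```

View pics/s7.png

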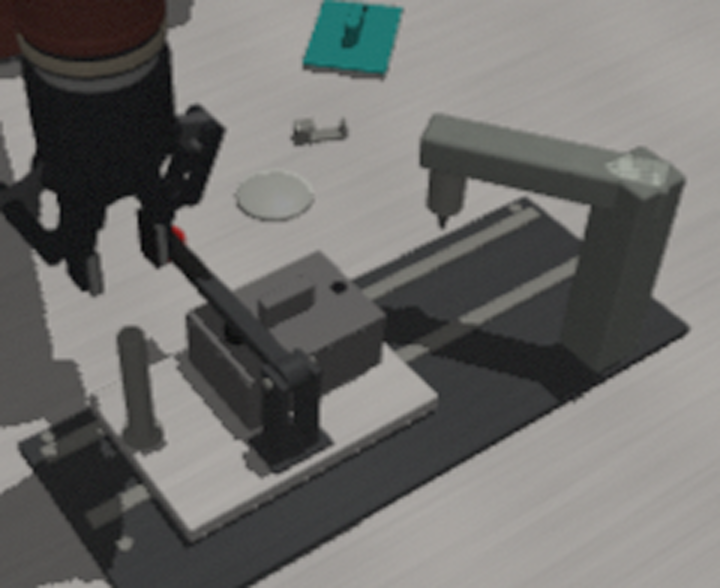

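Emit:
play_rows([
  [[0,0,-0.03],0],
  [[0,0,-0.06],0],
  [[0,0,-0.085],0],
  [[0,0,-0.097],0],
  [[0,0,-0.097],0],
])

```text
time: 22.88
tool_pos: [0.5885, -0.1472, 0.0997]
tool_rot: [-0.001, -0.0, 1.0, 0.0]
contact_force: [-0.1, -0.1, 0.6]
gripper_width: 0.504
```

Emit:
play_rows([
  [[0,0,0],0],
  [[0,0,0],0],
  [[0,0,0],0],
  [[0,0,0],0],
], grip=-1)

```text
time: 23.38
tool_pos: [0.5901, -0.148, 0.1023]
tool_rot: [0.001, -0.0, 1.0, -0.0]
contact_force: [-0.8, 1.9, 6.1]
gripper_width: 0.193
```

```bash
cat >> h.py <<'E'
def ray(name,u,v,z):
    P=camera_params(name);K=np.array(P["mtx"]);T=np.array(P["world_from_camera"])
    d=T[:3,:3]@np.array([(u-K[0,2])/K[0,0],-(v-K[1,2])/K[1,1],-1.]);o=T[:3,3]
    return o+d*(z-o[2])/d[2]
E
python3 - <<'E'
from m import *
s=status.state();print(s["tool_pos"],s["contact_force"],s["gripper_width"])
p,d=grab_frame("scene");W=cloud("scene",d)
g=p.max(2).astype(float)
sub=g[242:262,300:326];m=sub<55
print(sub.min());n,l,st,ce=cv2.connectedComponentsWithStats((sub<70).astype(np.uint8));print(st,ce+[300,242])
print(ray("scene",312.7,252.5,.0873),"tip",ray("scene",348,230.7,.097))
cv2.imwrite("pics/s8.png",cv2.resize(p[205:270,290:370],None,fx=9,fy=9,interpolation=cv2.INTER_NEAREST))
# spindle points
q=W.reshape(-1,3);m=(q[:,0]>.55)&(q[:,0]<.63)&(q[:,1]>.06)&(q[:,1]<.15)
for a,b in((.09,.118),(.125,.155),(.16,.21)):
    c=q[m&(q[:,2]>a)&(q[:,2]<b)];print(a,len(c),c.mean(0) if len(c) else '',c.min(0) if len(c) else '',c.max(0) if len(c) else '')
E
```

```text
[ 0.59012726 -0.14797033  0.10225471] [-0.79813551  1.85991755  6.14215004] 0.1930560763693499
28.0
[[  0   0  26  20 439]
 [ 18   5   8   6  28]
 [ 10   8   6   5  21]
 [  0  11   5   9  30]
 [ 25  15   1   2   2]] [[312.59453303 251.20501139]
 [321.92857143 249.64285714]
 [312.33333333 252.0952381 ]
 [301.6        256.73333333]
 [325.         257.5       ]]
[0.59043008 0.01100095 0.0873    ] tip [0.58884191 0.103744   0.097     ]
0.09 13 [0.58994807 0.10037535 0.10679569] [0.58575919 0.09723518 0.09671454] [0.5927954  0.10372754 0.112982  ]
0.125 131 [0.59507088 0.09529759 0.14029563] [0.5780826  0.08718208 0.12518471] [0.6025204  0.11153432 0.15466952]
0.16 673 [0.60391284 0.10392838 0.18923568] [0.56801626 0.07809393 0.16021732] [0.62993222 0.14782976 0.1993224 ]
```

View pics/s8.png

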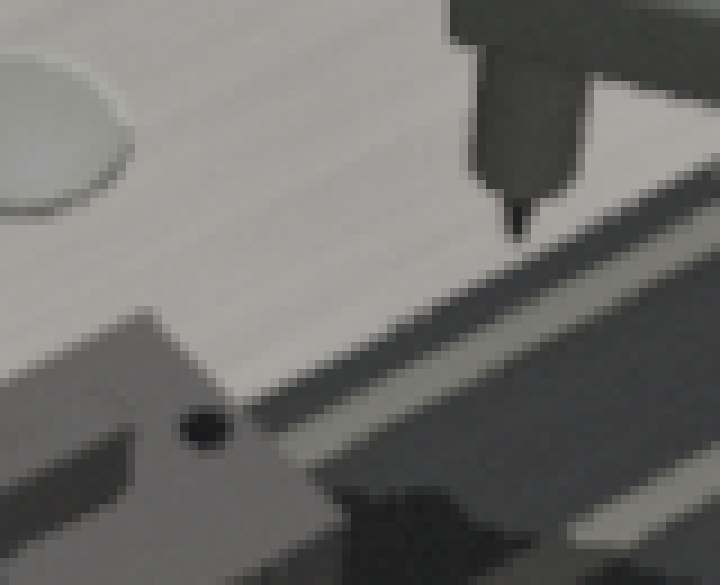

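Emit:
play_rows([
  [[0,0.012,0],0],
  [[0,0.03,0],0],
  [[0,0.05,0],0],
  [[-0.0005,0.068,0],0],
  [[-0.0005,0.08,0],0],
])

```text
time: 24.05
tool_pos: [0.5894, -0.0684, 0.1022]
tool_rot: [0.001, -0.0, 1.0, -0.001]
contact_force: [-2.4, -3.7, 5.1]
gripper_width: 0.192
```

Emit:
play_rows([
  [[0,0.004,0],0],
  [[0,0.004,0],0],
  [[0,0.004,0],0],
])

```text
time: 24.42
tool_pos: [0.5894, -0.0638, 0.1022]
tool_rot: [0.001, -0.0, 1.0, -0.0]
contact_force: [-2.8, 2.0, 7.2]
gripper_width: 0.191
```

```bash
python3 - <<'E'
from m import *
s=status.state();print(s["tool_pos"],s["contact_force"],s["gripper_width"])
print("old spot",ray("scene",312.33,252.1,.0873),"tip",ray("scene",346.8,231.2,.097))
p,d=grab_frame("scene")
cv2.imwrite("pics/s9.png",cv2.resize(p[205:270,290:370],None,fx=9,fy=9,interpolation=cv2.INTER_NEAREST))
p,d=grab_frame("top");cv2.imwrite("pics/t9.png",cv2.resize(p[90:200,160:360],None,fx=4,fy=4,interpolation=cv2.INTER_NEAREST))
E
```

```text
[ 0.58936062 -0.06383659  0.1022251 ] [-2.8337616   2.00597659  7.23272865] 0.19110707947145847
old spot [0.58912134 0.01100978 0.0873    ] tip [0.5885856  0.10071048 0.097     ]
```

View pics/s9.png

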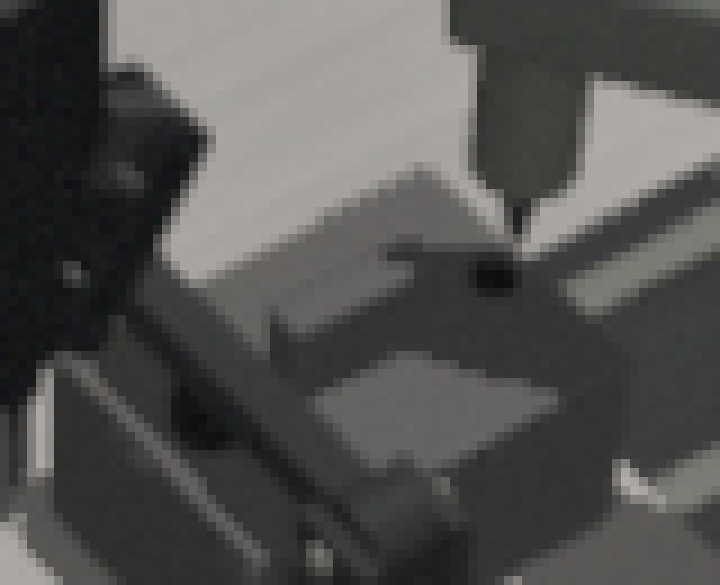

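View pics/t9.png

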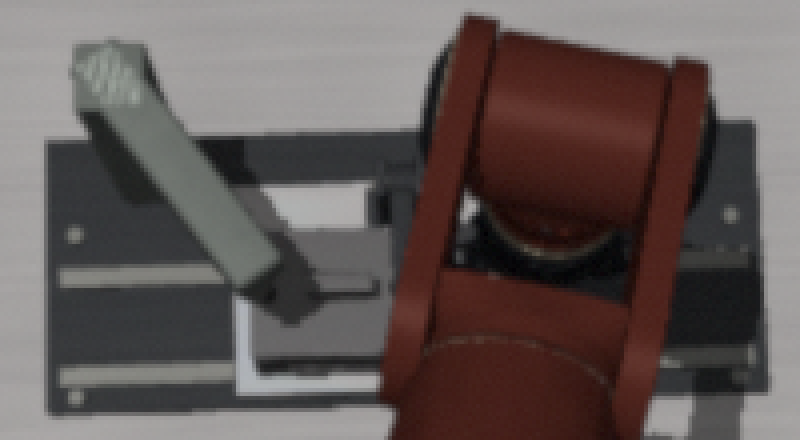

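```bash
python3 - <<'E'
from m import *
for tu,tv in((346.9,231.2),(346.9,231.8),(346.9,230.7)):
    tip=ray("scene",tu,tv,.097); print(tip,"target px",proj("scene",tip-[0,0,.01]))
print("spot now",ray("scene",344.5,235.3,.087))
# spindle axis check: spindle center px
# spindle edges at row v: left 475/9,right 583/9 
p=cv2.imread("pics/s9.png")
sp=ray("scene",290+528/9-.5,205+100/9-.5,.14);print("spindle surf ray at z.14",sp)
E
```

```text
[0.58870296 0.10088554 0.097     ] target px [[346.52206098 234.47947454]]
[0.59008371 0.09977127 0.097     ] target px [[346.52155898 235.07963626]]
[0.58754951 0.10181638 0.097     ] target px [[346.52247932 233.9793312 ]]
spot now [0.58820593 0.09580437 0.087     ]
spindle surf ray at z.14 [0.5860376  0.10194266 0.14      ]
```

```bash
python3 - <<'E'
from m import *
p,d=grab_frame("scene")
g=p[:,:,:].astype(float).mean(2)
# subpixel edges of spindle
for v in range(211,233):
    row=g[v,336:362]; k=np.argmin(row); print(v,np.round(row).astype(int))
for y in (.0985,.0995,.1005,.1015,.1025):
    print(y,[proj("scene",[[.5892,y,z]])[0].round(2) for z in (.15,.14,.13,.12,.097,.087)])
s=g[228:244,334:356];print(np.round(s).astype(int))
E
```

```text
211 [166 165 165 165 164 164 145  78  51  54  55  54  57  56  57  59  58  58
  58  60  59  59  61  59  59  60]
212 [165 164 164 164 166 166 145  70  53  57  58  59  59  60  61  58  56  56
  57  59  59  59  58  59  59  60]
213 [163 164 164 165 167 167 146  71  54  57  59  60  62  65  63  61  60  58
  59  83 103  73  70  57  60  58]
214 [164 165 165 168 168 166 143  59  54  57  60  61  61  64  64  63  63  61
  60 105 152 145 143 134 104  72]
215 [165 166 167 168 169 169 144  51  55  57  59  62  63  63  64  64  63  62
  67 120 168 169 169 165 155 144]
216 [166 166 167 167 169 167 141  52  55  57  58  63  62  64  64  64  63  61
  69 123 170 169 168 169 169 169]
217 [166 167 167 167 164 158 125  53  55  57  59  62  62  64  64  63  63  61
  77 130 170 170 169 170 170 170]
218 [167 166 165 164 164 155 114  53  56  58  60  62  65  65  65  62  62  59
  91 145 169 169 171 170 170 170]
219 [163 163 163 163 166 155 117  54  57  57  59  62  64  63  64  63  62  61
  97 151 171 170 172 170 170 170]
220 [162 162 163 165 164 151 102  53  58  58  60  62  64  63  63  64  62  59
  97 151 170 170 171 170
[... 2918 characters left out ...]
5  21  19  38  53  54  57  60
   82 105 115 118]
 [ 60  51  52  53  53  53  53  52  45  36  30  31  39  47  52  54  53  58
   76 106 118 121]
 [ 52  51  52  53  52  52  53  55  53  48  49  48  50  53  51  54  53  55
   59  79 107 122]
 [ 52  52  51  53  53  52  54  52  52  53  53  52  54  53  54  53  53  53
   55  58  81 102]
 [ 51  52  53  53  52  53  53  53  53  53  52  51  52  54  51  54  54  51
   54  52  59  68]
 [ 51  53  51  53  53  53  55  53  53  53  53  53  53  54  53  54  54  52
   54  52  52  53]
 [ 54  53  49  54  53  54  52  54  52  52  53  53  53  53  54  54  51  53
   52  54  54  54]
 [ 53  54  52  54  53  53  53  54  54  53  51  54  52  53  53  52  51  53
   53  53  55  53]]
```

Emit:
play_rows([
  [[0,0.003,0],0],
  [[0,0.0056,0],0],
  [[0,0.0056,0],0],
  [[0,0.0056,0],0],
])

```text
time: 25.08
tool_pos: [0.5893, -0.059, 0.1022]
tool_rot: [0.001, -0.0, 1.0, -0.001]
contact_force: [-3.5, -2.1, 7.1]
gripper_width: 0.191
```

```bash
python3 - <<'E'
from m import *
s=status.state();print(s["tool_pos"],s["contact_force"])
p,d=grab_frame("scene")
g=p.astype(float).mean(2)
print(np.round(g[226:242,336:358]).astype(int))
w=np.clip(48-g[232:240,340:353],0,None);v,u=np.mgrid[232:240,340:353];print((w*u).sum()/w.sum(),(w*v).sum()/w.sum())
cv2.imwrite("pics/s10.png",cv2.resize(p[205:270,290:370],None,fx=9,fy=9,interpolation=cv2.INTER_NEAREST))
E
```

```text
[ 0.58930635 -0.0589625   0.10222103] [-3.46225092 -2.0693629   7.14909108]
[[100 100 100 100  99 101 107 119 119 102  59  66  65  63  71  88 119 156
  167 167 166 168]
 [ 98 100  99  99 100 100 100 108 127 121  56  50  50  96 141 144 155 167
  166 167 167 169]
 [ 99  99  99  98 100 100 101  99 110 105  49  31  58 121 166 167 166 167
  167 168 157 135]
 [ 98  97  99  99  98 100  99  99 100  91  55  33  94 152 166 167 166 166
  161 145 123  82]
 [ 84  88  99  98  99  99  99  99  99  93  64  43 111 165 164 167 167 158
  128  96  80  62]
 [ 62  70  89  99 100 100 100  99 100  97  82  64 107 153 166 157 133 109
   80  61  59  60]
 [ 54  56  65  74  76  75  76  75  73  70  63  64  93 122 129 109  80  61
   59  60  62  61]
 [ 54  54  55  54  52  55  54  49  39  25  26  39  65  88  94  69  60  60
   61  59  61  69]
 [ 54  55  57  53  49  53  54  48  28  18  21  13  30  70  97  89  75  61
   60  68  90 105]
 [ 54  54  54  55  52  54  52  47  29  17  13  16  22  51  84  98  92  81
   89 105 113 119]
 [ 53  52  52  52  53  55  53  52  44  32  21  26  36  48  61  76  74  75
   91 113 121 120]
 [ 52  52  51  53  53  54  53  53  54  48  46  47  48  54  53  51  53  55
   67  90 112 121]
 [ 51  49  52  53  53  52  54  52  53  52  52  53  54  53  53  53  53  53
   53  64  88 106]
 [ 52  52  51  51  53  54  55  55  53  54  55  54  54  53  52  52  52  51
   54  52  64  75]
 [ 51  52  52  52  53  54  55  52  52  53  54  52  53  54  51  53  56  53
   54  54  52  55]
 [ 52  52  47  53  53  55  53  52  54  52  54  53  52  53  54  53  52  53
   52  53  53  52]]
346.0111111111112 234.60079365079366
```

View pics/s10.png

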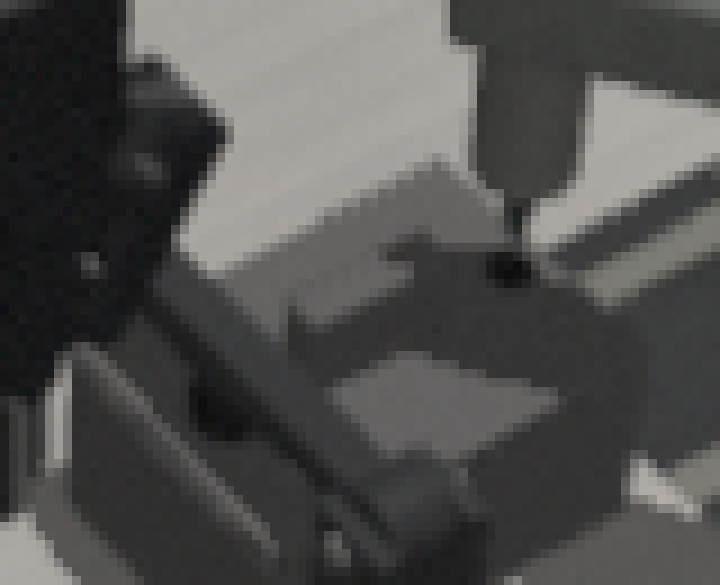

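Emit:
play_rows([
  [[0,0.001,0],0],
  [[0,0.001,0],0],
  [[0,0.001,0],0],
])

```text
time: 25.5
tool_pos: [0.5893, -0.0582, 0.1022]
tool_rot: [0.001, -0.0, 1.0, -0.001]
contact_force: [-3.4, -3.1, 6.6]
gripper_width: 0.194
```

Emit:
play_rows([
  [[0,0,0],0],
  [[0,0,0],0],
  [[0,0,0],0],
], grip=-0.2)

```text
time: 25.88
tool_pos: [0.5884, -0.0571, 0.1]
tool_rot: [-0.0, -0.0, 1.0, 0.0]
contact_force: [-0.3, 0.3, -0.0]
gripper_width: 0.402
```

Emit:
play_rows([
  [[0,0,0.03],0],
  [[0,0,0.08],0],
  [[-0.03,-0.03,0.13],0],
  [[-0.09,-0.06,0.15],0],
  [[-0.14,-0.09,0.15],0],
])

```text
time: 26.5
tool_pos: [0.4529, -0.1454, 0.2527]
tool_rot: [0.002, -0.001, 1.0, -0.001]
contact_force: [-0.7, -1.2, -0.1]
gripper_width: 0.401
```

Emit:
play_rows([
  [[-0.03,-0.05,0],0],
  [[-0.05,-0.1,0],0],
  [[-0.05,-0.16,0],0],
  [[-0.05,-0.21,0],0],
  [[-0.05,-0.21,0],0],
])

```text
time: 27.12
tool_pos: [0.4025, -0.357, 0.2495]
tool_rot: [-0.0, 0.002, 1.0, 0.0]
contact_force: [0.4, 1.3, -0.0]
gripper_width: 0.403
```

```bash
python3 - <<'E'
from m import *
s=status.state();print(s["tool_pos"],s["contact_force"])
p,d=grab_frame("scene");W=cloud("scene",d).reshape(-1,3)
g=p.astype(float).mean(2)
print(np.round(g[226:242,336:358]).astype(int))
cv2.imwrite("pics/s11.png",cv2.resize(p[150:360,200:440],None,fx=3,fy=2.8,interpolation=cv2.INTER_CUBIC))
m=(W[:,0]>.55)&(W[:,0]<.63)&(W[:,1]>-.11)&(W[:,1]<-.02)&(W[:,2]>.134)&(W[:,2]<.146);print("post",rect(W[m]))
p,d=grab_frame("top");W=cloud("top",d).reshape(-1,3)
m=(W[:,0]>.55)&(W[:,0]<.63)&(W[:,1]>-.11)&(W[:,1]<-.02)&(W[:,2]>.134)&(W[:,2]<.146);print("post",rect(W[m]))
cv2.imwrite("pics/t11.png",cv2.resize(p[80:280,120:360],None,fx=3,fy=3,interpolation=cv2.INTER_CUBIC))
E
```

```text
[ 0.4025287  -0.35701285  0.24949613] [ 0.43564169  1.3197497  -0.00395424]
[[ 88  87  87  87  88  87  91  99 100  89  53  57  57  55  62  76 105 135
  148 147 147 147]
 [ 88  88  88  87  87  87  87  92 107 102  51  44  43  84 124 128 138 148
  147 146 146 148]
 [ 87  88  87  87  87  87  89  86  93  89  49  29  51 105 147 147 146 147
  146 146 138 119]
 [ 87  87  87  86  87  87  87  88  87  78  48  28  82 134 145 145 145 146
  142 127 109  72]
 [ 73  76  87  87  88  87  87  87  87  82  55  34  95 144 146 147 147 139
  112  84  68  53]
 [ 55  58  75  86  87  87  87  88  87  86  72  53  87 125 137 139 115  96
   69  54  53  52]
 [ 43  47  56  66  67  68  66  65  63  62  57  55  80  96 103  96  71  55
   51  52  52  54]
 [ 47  44  48  48  47  47  47  47  38  26  20  35  58  78  85  74  54  53
   55  52  53  58]
 [ 49  49  48  45  45  49  46  43  30  21  17  17  26  61  86  86  73  55
   53  60  78  91]
 [ 47  47  47  44  41  47  45  45  35  18  18  18  17  43  73  87  86  75
   76  93  99 106]
 [ 46  45  45  46  45  46  48  46  46  35  30  27  33  42  55  65  67  66
   78 102 105 106]
 [ 45  46  44  43  44  46  47  46  47  46  44  40  42  45  47  46  44  46
   54  75  94 107]
 [ 44  46  46  45  43  46  47  47  49  49  47  46  48  48  48  46  47  48
   48  50  71  90]
 [ 43  45  44  45  47  48  45  46  46  45  48  47  47  45  47  45  46  48
   47  46  53  63]
 [ 45  45  48  46  47  47  45  46  46  47  46  46  47  48  48  46  47  48
   47  45  45  45]
 [ 45  46  40  47  44  47  47  47  46  46  46  45  47  47  46  46  48  47
   47  47  46  47]]
post (array([590.9, -58.9]), array([15.4, 16.3]), 56.6)
post (array([587.1, -57. ]), array([15.3, 16.2]), 5.2)
```

View pics/s11.png

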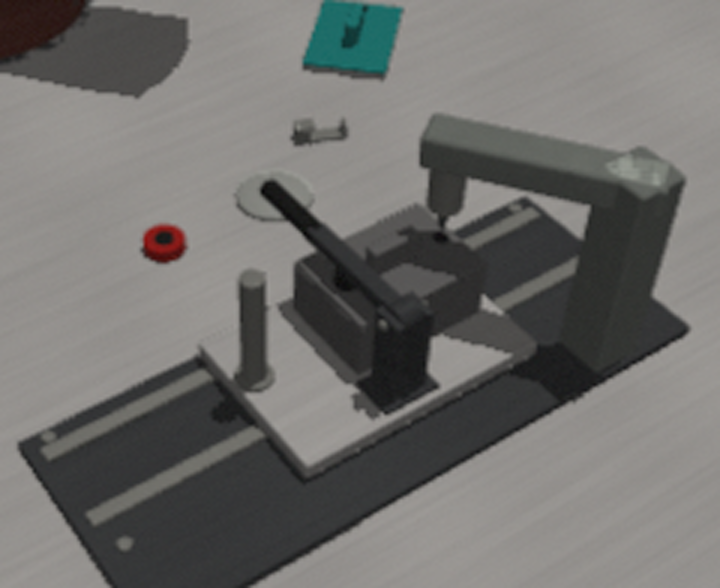

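View pics/t11.png

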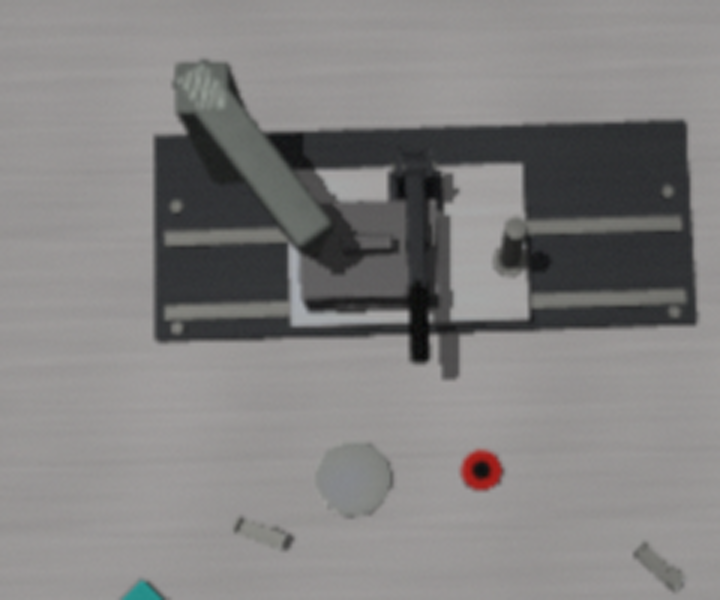

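```bash
python3 - <<'E'
from m import *
print(ticket.job_done(), status.state()["time"])
E
```

```text
the job is handed in; nothing more can be done
the job is handed in; nothing more can be done
```

The job is done and handed in after about 27 s of the 72 s allowed; no verdict is given.

- **Pack:** the 46 x 84 mm pack is set down flat in the housing. I lowered it until it just touched, at about 5 N.
- **Cover:** the grey cover is seated with its spot end towards the punch. Its plate is level at about 86–87 mm and centred on the housing to within 0.5 mm.
- **Clamp:** I swung the clamp down and pressed it on with 16 N. The bar measured level afterwards, with the pad on the cover's unmarked end.
- **Sled:** I slid it 89 mm by the post, then let go and moved the arm clear. Judging by the sled's post, the spot is about 0.1 mm from the punch line in the scene camera and 0.5 mm in the top camera.
- **Bystanders:** none were touched, and the lens, grommet and clips still lie where they were. The wrist force readings stayed well below the limit.

The two cameras disagree by about 2 mm in absolute position, so I averaged them or compared within one view. The spot itself was last seen in the scene camera only, because the punch arm hides it from above.

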